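Stow the forming bushings and hook up the tote

TASK

Put the steel bushings that lie on the cork mat into the divided tote, each standing upright on the floor of the compartment that matches its size: the smallest in the narrow one, the middle size in the middle one, the largest in the wide one. Only when all of them are in, take the two carrying hooks from the rack and push one down onto the steel eye at each end of the tote until its sprung gate has flicked shut under the bar, and leave both hooks hanging there. Leave the jeweller's other things where they are.

Things in the scene. Friction and masses are not known exactly. Their poses are not given: they have to be found in the camera images.
- tote: heavy grey steel tote that does not move, 208 mm (its x) by 180 mm (its y), walls 26 mm high and 4 mm thick; origin on the work surface under its centre, z up; its yaw varies. Two inner walls along its x make three compartments. At each y end a foot plate 66 mm (x) by 52 mm (y), 6 mm thick, carries a steel eye: an upright arch of 8 mm round bar
- narrow_floor (a point): centre of the floor (4 mm above the work surface) of the narrow compartment, 36 mm wide (tote's y -86 to -50) and 200 mm long (tote's x -100 to +100) inside; axes as the tote's
- middle_floor (a point): centre of the floor (4 mm above the work surface) of the middle compartment, 54 mm wide (tote's y -46 to +8) and 200 mm long (tote's x -100 to +100) inside; axes as the tote's
- wide_floor (a point): centre of the floor (4 mm above the work surface) of the wide compartment, 74 mm wide (tote's y +12 to +86) and 200 mm long (tote's x -100 to +100) inside; axes as the tote's
- eye_r (a point): middle of the straight top bar of the eye at the tote's -y end, 130 mm from the tote's centre, 70 mm above the work surface; axes as the tote's. The bar is 8 mm round and runs along the tote's x; between the arch's two legs 44 mm are clear, centred here, open below down to the foot plate; the tote's end wall is 40 mm away
- eye_l (a point): middle of the straight top bar of the eye at the tote's +y end, 130 mm from the tote's centre, 70 mm above the work surface; axes as the tote's. The bar is 8 mm round and runs along the tote's x; between the arch's two legs 44 mm are clear, centred here, open below down to the foot plate; the tote's end wall is 40 mm away
- small1_c (a point): centre (half-way up) of a plain steel bushing, a thick-walled round collar 26 mm in diameter and 30 mm high with a narrow 10 mm bore, standing upright on the cork mat; z is its axis. One of up to two of the smallest size. Absent in some runs (then None all along)
- small2_c (a point): centre (half-way up) of a plain steel bushing, a thick-walled round collar 26 mm in diameter and 30 mm high with a narrow 10 mm bore, standing upright on the cork mat; z is its axis. One of up to two of the smallest size. Absent in some runs (then None all along)
- mid1_c (a point): centre (half-way up) of a plain steel bushing, a thick-walled round collar 40 mm in diameter and 30 mm high with a narrow 14 mm bore, standing upright on the cork mat; z is its axis. One of up to two of the middle size. Absent in some runs (then None all along)
- mid2_c (a point): centre (half-way up) of a plain steel bushing, a thick-walled round collar 40 mm in diameter and 30 mm high with a narrow 14 mm bore, standing upright on the cork mat; z is its axis. One of up to two of the middle size. Absent in some runs (then None all along)
- large1_c (a point): centre (half-way up) of a plain steel bushing, a thick-walled round collar 54 mm in diameter and 30 mm high with a narrow 18 mm bore, standing upright on the cork mat; z is its axis. One of up to two of the largest size. Absent in some runs (then None all along)
- large2_c (a point): centre (half-way up) of a plain steel bushing, a thick-walled round collar 54 mm in diameter and 30 mm high with a narrow 18 mm bore, standing upright on the cork mat; z is its axis. One of up to two of the largest size. Absent in some runs (then None all along)
- mat: fixed cork mat 176 mm (x) by 206 mm (y), 4 mm thick, left or right of the tote; origin under its centre. On it, at x 0, y +33, is fixed a small dark steel block 20 mm (x) by 24 mm (y), whose top is 18 mm above the work surface
- rack: fixed dark wooden rack 60 mm (x) by 150 mm (y), 25 mm high, on the other side of the tote; origin under its centre. The two hooks stand upright in its two slots (16 mm by 50 mm, 15 mm deep), at y -38 and y +38; lift them straight up by 20 mm before moving sideways
- hook_a_grip (a point): centre of the black handle, 26 mm (x) by 14 mm (y) by 38 mm (z), of a carrying snap hook, 104 mm tall, 42 mm wide (x), 12 mm thick (y), 130 g; z up. Take it across its y. Under the handle is a steel bridge, its underside 29 mm below this point, then two legs 26 mm apart in x, down to 85 mm below this point. The hooks are alike: either goes on either eye, either way round
- hook_a_throat (a point): point on that hook, 33 mm below its handle's centre, where the bar's centre lies when the hook is fully home (bar against the bridge); same axes. It goes on straight down, a leg either side of the bar, hook's y along the bar; the throat is open below but for the gate. Let go fully home, it hangs there upright
- gate_a (a joint): sprung gate of that hook, hinged in its +x leg 73 mm below the handle's centre, reaching across to the other leg; 0 shut, up to 1.6 rad as it swings up into the throat; springs shut by itself. The bar opens it as the hook is pushed down, with some 3 to 10 N; it flicks shut under the bar only in the last 10 mm before the bar meets the bridge, so push it fully home
- hook_b_grip (a point): centre of the black handle, 26 mm (x) by 14 mm (y) by 38 mm (z), of a carrying snap hook, 104 mm tall, 42 mm wide (x), 12 mm thick (y), 130 g; z up. Take it across its y. Under the handle is a steel bridge, its underside 29 mm below this point, then two legs 26 mm apart in x, down to 85 mm below this point. The hooks are alike: either goes on either eye, either way round
- hook_b_throat (a point): point on that hook, 33 mm below its handle's centre, where the bar's centre lies when the hook is fully home (bar against the bridge); same axes. It goes on straight down, a leg either side of the bar, hook's y along the bar; the throat is open below but for the gate. Let go fully home, it hangs there upright
- gate_b (a joint): sprung gate of that hook, hinged in its +x leg 73 mm below the handle's centre, reaching across to the other leg; 0 shut, up to 1.6 rad as it swings up into the throat; springs shut by itself. The bar opens it as the hook is pushed down, with some 3 to 10 N; it flicks shut under the bar only in the last 10 mm before the bar meets the bridge, so push it fully home
- bangle1: loose copper bangle, 72 mm across; a bystander, to be left alone
- bangle2: loose silvery bangle, 66 mm across; a bystander, to be left alone
- jar: loose amber glass jar, 56 mm across, 75 mm high; a bystander, to be left alone
- burnisher: loose burnishing tool with wooden handle, 170 mm long; a bystander, to be left alone

How it is judged:
By the outcome, as a careful person would: the job done as asked, in the order asked, and still so for the second after the job is handed in, with the robot touching nothing.
Of small1, small2, mid1, mid2, large1, large2 only 5 to 6 are there at a start; the rules pass over those that are not, and their reading is None.
At some moment in a run one of mid1, mid2, large1, large2 may be knocked a few centimetres aside while the robot is not near it.
It also fails if it takes over 210 s, if anything falls off the work surface, if the arm or the gripper's body presses on something with over 40 N, if the wrist force passes 120 N, or if a joint passes its speed limit or range.

ROBOT

A 6-joint arm with a two-finger parallel gripper is mounted at the origin on the work surface. World frame = base frame: x ahead of the robot, y to its left, z up, the work surface at z = 0. Lengths are in m, angles in rad, forces in N, time in s.
With the tool pointing down it reaches from about 0.35 to 0.975 m from the base axis. Payload 4.9 kg.
Tool frame: the origin (TCP) lies midway between the tips of the shut fingers; the grasp point (between the pads) lies 19 mm behind it (manip.pinch_z is the distance from the TCP to the grasp point, in m); z points along the fingers, y is the direction in which the jaws open and shut (so a half turn about z gives the same grasp; the last joint's range is limited). The gripper opens to 85 mm and grips with 20 to 120 N. Pads are 22 mm wide; open, the fingers measure 114 mm over their backs; the gripper's body (76 mm by 85 mm) begins 54 mm behind the grasp point. The pads swing forward as they close: fully open they stand 13 mm farther back than shut.
Start: joints at [-1.397, 0.053, 1.613, -0, 1.476, -0.119], TCP at [0.18, -0.598, 0.231] pointing down, gripper open.
Joint ranges: [-3.01, 3.01], [-1.01, 2.22], [0.06, 2.58], [-1.02, 4.17], [0.09, 2.62], [-3.14, 3.14]. Speed limits (rad/s): [2.57, 2.57, 3.14, 3.14, 3.14, 3.14].

INTERFACE

Orientations are given as a unit quaternion [w, x, y, z].
In Python, from plant import manip gives the robot as it stands.
- The arm moves only by the tool drive_tool, never from a script. Its argument "commands" is text: rows parted by semicolons, each of 5 numbers parted by spaces: the finger opening in mm, from 0 to 85.4, then the shift along the tool's x, y, z in units of 30 mm (1.0 is 30 mm), then the turn about the tool's z in degrees. A call has exactly 8 rows; each row shifts and turns the commanded pose from where the row before left it, along the tool's axes as they then stand; what a row does not reach is not made up. A row lasts 1/8 s, in which the tool goes at most 62.5 mm and 10.7 degrees, less where a joint would pass 70% of its speed; a pose out of reach is approached as far as the arm can. A call is refused whole if a number of a shift passes 1 or a number of a turn 10.7, either way. A call with a gripper value outside its range is refused whole. The fingers move at their own pace and stop on an object; the grip force is fixed at half the most. Time passes only in rows, so rows that do not move let the fingers close, or fill a call up. It gives the time, the measured TCP pose, the force and the opening at its end, in the units of the state.
- manip.state(): the state, without advancing time (a new reading comes with each control period).
- manip.grab_frame(name): name is "side" or "top"; returns the picture (384x512x3 uint8, red, green, blue); there is no depth.
- manip.camera_params(name): a dict with "fx", "fy", "cx", "cy" (pixels), "distortion" ([k1, k2, p1, p2, k3] as OpenCV has them; the pictures are not rectified), "xyz" and "orientation" of the camera in the world. Camera axes: x right, y down, z forward; pixel columns grow to the right and rows downward; lengths in m; the calibration is good to about 2 mm. A picture is of the moment at which its call begins. camera_params takes no time and is no camera call.
- manip.job_done(): hands the job in, once; it reports no verdict.
The state is a dict: "time": time; "joint_pos": joint angles; "joint_vel": joint speeds; "joint_efforts": joint torques, N m; "tool_pos": TCP position; "tool_rot": TCP orientation; "contact_force": force on the tool from outside, world axes, zero at the start; "ft_torque": the same for the moment, N m; "gripper_width": opening from 0.0 (shut) to 1.0 (fully open).
Only numpy, scipy, OpenCV 4.12 (cv2) and the standard library are available. Lean on these libraries where they do the work, as an engineer would, in place of code of your own. Each camera call takes 0.05 s, during which the arm holds its last target. There are 200 camera calls.

## Working session

There is one attempt and no reset: what is moved stays moved. The work goes in short steps, Python scripts to look and compute and a tool call to move; the robot and the scene stay as the last step left them, time stands still between calls to the robot, and variables do not carry over. Pictures are saved under pics/ and viewed, about 12 in all and at most 16, crops included, and the job is handed in when it is done.

Besides the shell and the picture viewer there is one more tool, called after "Call:" as name(argument=value, ...), one argument or row to a line, values as JSON. drive_tool: Moves the arm, as the interface text tells. Its arguments: {"type":"object","properties":{"commands":{"type":"string"}},"required":["commands"]}

```bash
ls; mkdir -p pics
python3 - <<'E'
from plant import manip
import cv2,json
print(manip.state()); print(manip.pinch_z)
for n in("side","top"):
    print(n,manip.camera_params(n))
    cv2.imwrite(f"pics/{n}0.png",manip.grab_frame(n)[:,:,::-1])
E
```

```text
pics
{'time': 0.0, 'joint_pos': array([-1.39698758e+00,  5.33563757e-02,  1.61432973e+00, -2.74369371e-05,
        1.47598651e+00, -1.19009147e-01]), 'joint_vel': array([ 0.00050177, -0.00085833, -0.00065494, -0.00153008,  0.00063566,
       -0.00023671]), 'joint_efforts': array([-7.44645058e-04, -3.93681514e+01, -3.70180035e+01, -1.38186451e-04,
        7.00630015e-03, -5.98012520e-06]), 'tool_pos': array([ 0.18028394, -0.5977697 ,  0.23004197]), 'tool_rot': array([-1.03921534e-03,  9.89300615e-01,  1.45887669e-01, -4.21420496e-05]), 'contact_force': array([ 0.18510647, -0.27898674,  0.26185749]), 'ft_torque': array([-0.03108876,  0.00904315, -0.01996296]), 'gripper_width': 0.9962756451462891}
0.0187
side {'fx': 475.4410745553106, 'fy': 475.4410745553106, 'cx': 260.80015911168846, 'cy': 195.98649024191752, 'distortion': array([-0.09471939,  0.        ,  0.        ,  0.        ,  0.        ]), 'xyz': array([-0.11252286,  0.92196068,  0.83217964]), 'orientation': array([ 0.15369409, -0.28022932,  0.8330624 , -0.45150492])}
top {'fx': 413.2465628940728, 'fy': 413.2465628940728, 'cx': 254.8341716655022, 'cy': 193.02733379411256, 'distortion': array([-0.03101194,  0.        ,  0.        ,  0.        ,  0.        ]), 'xyz': array([ 0.53674063, -0.01085573,  1.03582513]), 'orientation': array([ 0.01777639, -0.70538288,  0.70856966, -0.00692987])}
```

View pics/top0.png

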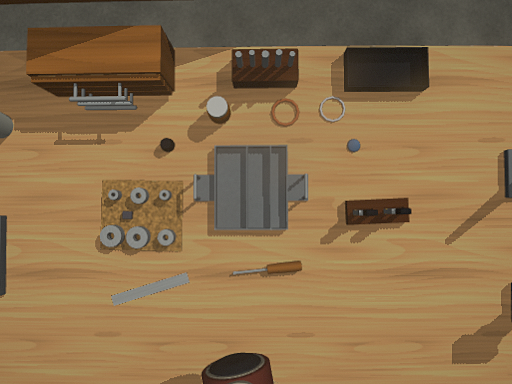

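View pics/side0.png

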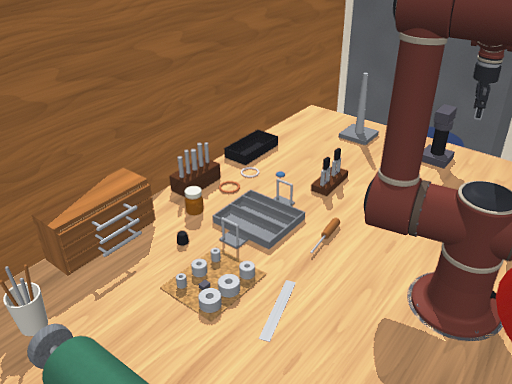

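```bash
cat > h.py <<'E'
import numpy as np,cv2
from scipy.spatial.transform import Rotation as R
from plant import manip
def cam(n):
    p=manip.camera_params(n);K=np.array([[p['fx'],0,p['cx']],[0,p['fy'],p['cy']],[0,0,1]])
    q=np.array(p['orientation']);return K,np.array(p['distortion']),np.array(p['xyz']),R.from_quat(q[[1,2,3,0]]).as_matrix()
def ray(n,uv):
    K,d,c,M=cam(n);u=cv2.undistortPoints(np.float64(uv).reshape(-1,1,2),K,d).reshape(-1,2)
    return c,np.c_[u,np.ones(len(u))]@M.T
def plane(n,uv,z):
    c,r=ray(n,uv);return c+r*((z-c[2])/r[:,2])[:,None]
def proj(n,X):
    K,d,c,M=cam(n);return cv2.projectPoints((np.float64(X).reshape(-1,3)-c)@M,np.zeros(3),np.zeros(3),K,d)[0].reshape(-1,2)
def two(uvt,uvs):
    c1,r1=ray('top',[uvt]);c2,r2=ray('side',[uvs]);r1=r1[0];r2=r2[0]
    s=np.linalg.lstsq(np.c_[r1,-r2],c2-c1,rcond=None)[0];a=c1+s[0]*r1;b=c2+s[1]*r2
    return (a+b)/2,np.linalg.norm(a-b)
E
python3 - <<'E'
import cv2
t=cv2.imread('pics/top0.png');s=cv2.imread('pics/side0.png')
a=cv2.resize(t[170:260,95:195],None,fx=8,fy=6.6,interpolation=cv2.INTER_CUBIC)
cv2.imwrite('pics/c1.png',cv2.resize(t[170:260,95:195],None,fx=6.6,fy=6.6,interpolation=cv2.INTER_CUBIC))
cv2.imwrite('pics/c2.png',cv2.resize(t[135:240,190:420],None,fx=3.45,fy=3.45,interpolation=cv2.INTER_CUBIC))
cv2.imwrite('pics/c3.png',cv2.resize(s[140:320,155:355],None,fx=3.3,fy=3.3,interpolation=cv2.INTER_CUBIC))
E
```

```text
(no output)
```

View pics/c1.png

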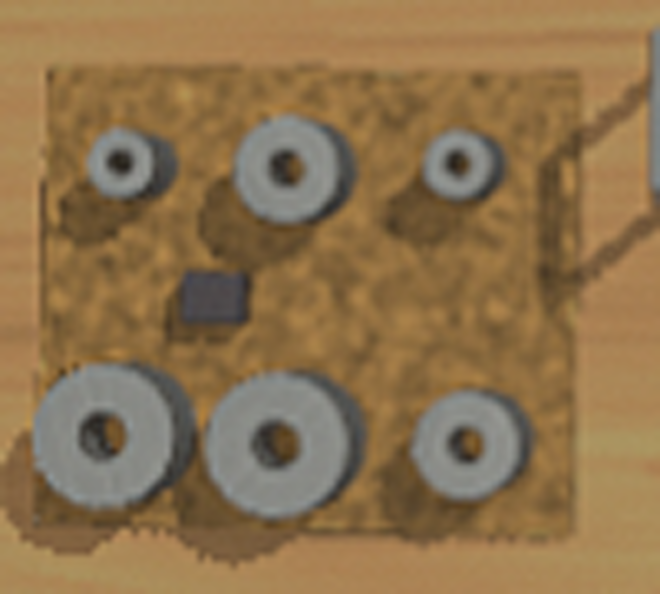

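View pics/c2.png

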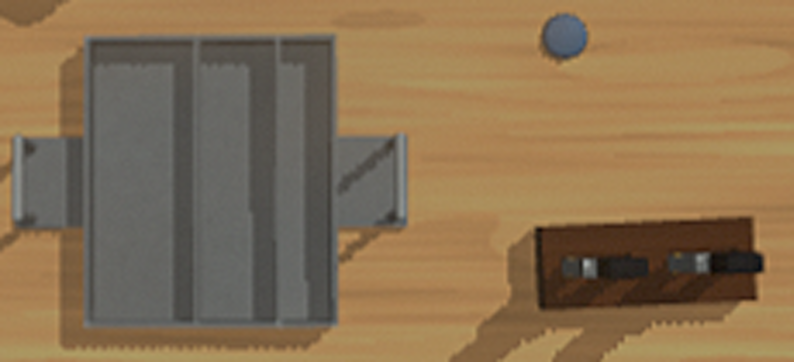

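View pics/c3.png

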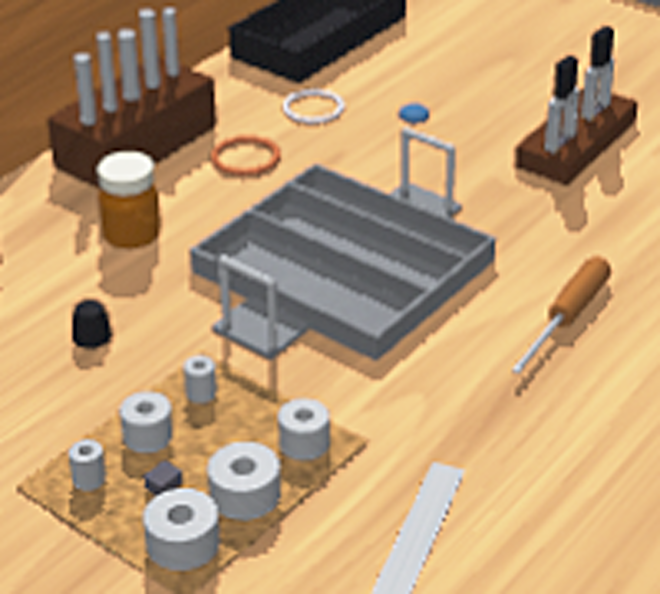

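```bash
cat > det.py <<'E'
from h import *
def bush(img,n='top',z=.034,box=(85,165,210,275),lo=115):
    """top faces of bushings: bright grey blobs -> (x,y,diam mm,uv)"""
    x0,y0,x1,y1=box
    c=cv2.resize(img[y0:y1,x0:x1],None,fx=6,fy=6,interpolation=cv2.INTER_CUBIC)
    hsv=cv2.cvtColor(c,cv2.COLOR_RGB2HSV)
    m=((hsv[...,1]<50)&(hsv[...,2]>lo)).astype(np.uint8)*255
    out=[]
    for k in cv2.findContours(m,cv2.RETR_EXTERNAL,cv2.CHAIN_APPROX_NONE)[0]:
        if cv2.contourArea(k)<1200: continue
        k=cv2.convexHull(k);e=cv2.fitEllipse(k)
        uv=((np.array(e[0])+.5)/6-.5)+[x0,y0]
        pts=(k.reshape(-1,2)+.5)/6-.5+[x0,y0]
        P=plane(n,pts,z)[:,:2]
        A=np.c_[2*P,np.ones(len(P))];s=np.linalg.lstsq(A,(P**2).sum(1),rcond=None)[0]
        d=2*np.sqrt(s[2]+s[0]**2+s[1]**2)
        out.append((s[0]*1e3,s[1]*1e3,d*1e3,uv))
    return out
def show(tag=''):
    img=manip.grab_frame('top')
    for o in bush(img): print('%.1f %.1f d%.1f uv %s'%(o[0],o[1],o[2],o[3].round(1)))
    return img
E
python3 - <<'E'
from det import *
t=cv2.imread('pics/top0.png')[:,:,::-1].copy();s=cv2.imread('pics/side0.png')[:,:,::-1].copy()
for uv in [(114,194),(119,197),(136,230),(230,180),(250,160),(216,190),(200,187)]: print(uv,cv2.cvtColor(t[uv[1]:uv[1]+1,uv[0]:uv[0]+1],cv2.COLOR_RGB2HSV))
for o in bush(t): print('T %.1f %.1f d%.1f uv %s'%(o[0],o[1],o[2],o[3].round(1)))
for o in bush(s,'side',box=(160,240,275,320),lo=150): print('S %.1f %.1f d%.1f uv %s'%(o[0],o[1],o[2],o[3].round(1)))
hsv=cv2.cvtColor(t,cv2.COLOR_RGB2HSV)
m=((hsv[...,1]<60)).astype(np.uint8)*255; m[:, :185]=0;m[:,315:]=0;m[:135]=0;m[250:]=0
mm=cv2.morphologyEx(cv2.morphologyEx(m,cv2.MORPH_CLOSE,np.ones((9,9))),cv2.MORPH_OPEN,np.ones((45,45)))
k=max(cv2.findContours(mm,cv2.RETR_EXTERNAL,cv2.CHAIN_APPROX_NONE)[0],key=cv2.contourArea)
b=cv2.boxPoints(cv2.minAreaRect(k));print('box',b.round(1))
P=plane('top',b,.026)[:,:2]*1e3;print(P.round(1),P.mean(0).round(1),np.linalg.norm(np.diff(P,axis=0),axis=1).round(1))
E
```

```text
(114, 194) [[[21 45 57]]]
(119, 197) [[[ 8 15 66]]]
(136, 230) [[[ 45   8 136]]]
(230, 180) [[[ 50   7 107]]]
(250, 160) [[[ 24  12 104]]]
(216, 190) [[[36 17 76]]]
(200, 187) [[[ 30  10 103]]]
T 466.1 223.1 d38.9 uv [165. 237.]
T 466.1 293.7 d52.5 uv [136.2 237. ]
T 469.5 358.4 d52.6 uv [110.  235.6]
T 569.7 226.5 d24.0 uv [163.8 194.3]
T 570.7 352.4 d24.2 uv [112.7 194.2]
T 568.2 290.3 d38.5 uv [137.8 195.1]
T 590.6 131.6 d65.1 uv [194.6 186.2]
S 319.9 309.6 d45.8 uv [271.2 318.2]
S 470.6 359.0 d53.6 uv [209.3 295.6]
S 467.2 294.5 d53.5 uv [228.3 281.1]
S 571.8 353.4 d25.1 uv [180.4 276.2]
S 467.1 223.8 d39.8 uv [246.5 265.6]
S 569.2 291.1 d39.7 uv [198.5 263.4]
S 570.5 227.5 d25.5 uv [214.9 250.5]
S 560.2 177.9 d37.0 uv [229.3 238.3]
box [[214. 229.]
 [214. 145.]
 [287. 145.]
 [287. 229.]]
[[484.6 104.7]
 [690.8 104.6]
 [689.6 -74.9]
 [484.  -73.4]] [587.3  15.2] [206.2 179.4 205.6]
```

```bash
cat > st.py <<'E'
from h import *
import sys
def st(tx=None,ty=None,tz=None,yaw=90):
    s=manip.state();q=s['tool_rot'];M=R.from_quat(q[[1,2,3,0]]).as_matrix();p=s['tool_pos']*1e3
    psi=np.degrees(np.arctan2(M[1,0],M[0,0]))
    print('t%.1f pos %s yaw %.2f F %s w %.3f'%(s['time'],p.round(1),psi,s['contact_force'].round(1),s['gripper_width']))
    if tx is not None:
        print('units tool xyz',(M.T@(np.array([tx,ty,tz])-p)/30).round(2),'turn',round(psi-yaw,2))
if __name__=='__main__': st(*map(float,sys.argv[1:]))
E
echo ok
```

```text
ok
```

Call:
drive_tool(
  commands="85 0.93 0.37 0 -10.5;85 0.85 0.53 0 -10.5;85 0.73 0.68 0 -10.5;85 0.6 0.8 0 -10.5;85 0.44 0.9 0 -10.5;85 0.27 0.96 0 -10.5;85 0.09 0.99 0 -10.2;85 0 1 0 0",
)

```text
time: 1.1
tool_pos: [0.4201, -0.6164, 0.2303]
tool_rot: [-0.001, 0.707, 0.707, 0.0]
contact_force: [-0.3, 0.0, 0.0]
gripper_width: 0.998
```

Call:
drive_tool(
  commands="85 1 0 0 0;85 1 0 0 0;85 1 0 0 0;85 1 0 0 0;85 1 0 0 0;85 1 0 0 0;85 1 0 0 0;85 1 0 0 0",
)

```text
time: 2.1
tool_pos: [0.4192, -0.3753, 0.2306]
tool_rot: [-0.001, 0.707, 0.707, 0.0]
contact_force: [0.2, 0.1, 0.4]
gripper_width: 0.993
```

Call:
drive_tool(
  commands="85 1 0.1 0 0;85 1 0.1 0 0;85 1 0.1 0 0;85 1 0.1 0 0;85 1 0.1 0 0;85 1 0.1 0 0;85 1 0.1 0 0;85 1 0.1 0 0",
)

```text
time: 3.1
tool_pos: [0.4433, -0.1355, 0.2308]
tool_rot: [-0.0, 0.707, 0.707, -0.0]
contact_force: [-0.4, 1.2, -0.8]
gripper_width: 0.993
```

Call:
drive_tool(
  commands="85 1 0.1 0.2 0;85 1 0.1 0.2 0;85 1 0.1 0.2 0;85 1 0.1 0.2 0;85 1 0.1 0.2 0;85 1 0.1 0.2 0;85 1 0.1 0.2 0;85 1 0.05 0.2 0",
)

```text
time: 4.1
tool_pos: [0.4659, 0.1044, 0.1826]
tool_rot: [-0.0, 0.707, 0.707, -0.0]
contact_force: [0.3, 0.3, -0.2]
gripper_width: 0.999
```

Run:
```python
from det import *
from st import st
show(); st(466.6,223.5,110)
```

```text
466.7 293.8 d51.9 uv [135.5 236.2]
469.5 358.3 d53.0 uv [110.1 235.6]
569.6 226.5 d24.8 uv [163.8 194.4]
570.5 352.4 d24.8 uv [112.7 194.2]
568.0 290.2 d39.0 uv [137.9 195.1]
589.7 130.6 d67.8 uv [194.8 186.1]
t4.2 pos [465.2 106.9 181.7] yaw 90.10 F [-2.   1.   0.1] w 1.000
units tool xyz [3.88 0.06 2.4 ] turn 0.1
```

Call:
drive_tool(
  commands="75 0.97 0.01 0.6 0;75 0.97 0.01 0.6 0;75 0.97 0.02 0.6 0;75 0.97 0.02 0.6 0;70 0 0 0.87 0;70 0 0 0.87 0;70 0 0 0.87 0;70 0 0 0.87 0",
)

```text
time: 5.15
tool_pos: [0.4678, 0.2195, 0.0058]
tool_rot: [-0.0, 0.707, 0.707, -0.0]
contact_force: [0.7, 0.6, 0.4]
gripper_width: 0.821
```

Call:
drive_tool(
  commands="30 0 0 0 0;30 0 0 0 0;30 0 0 0 0;30 0 0 0 0;30 0 0 0 0;30 0 0 -0.3 0;30 0 0 -1 0;30 0 0 -1 0",
)

```text
time: 6.15
tool_pos: [0.4678, 0.2197, 0.0769]
tool_rot: [-0.0, 0.707, 0.707, -0.0]
contact_force: [0.9, 0.9, -2.2]
gripper_width: 0.45
```

Run:
```python
from det import *
from st import st
st(540,-4,110)
img=show(); s=manip.grab_frame('side')
cv2.imwrite('pics/s1.png',cv2.resize(s[130:330,150:400],None,fx=2.5,fy=2.5)[:,:,::-1])
```

```text
t6.2 pos [467.8 219.7  76.9] yaw 89.98 F [ 0.9  0.9 -2.2] w 0.450
units tool xyz [-7.46  2.41 -1.1 ] turn -0.02
476.0 360.0 d41.2 uv [108.  228.2]
569.4 226.5 d24.8 uv [163.8 194.4]
570.5 352.4 d24.8 uv [112.7 194.2]
568.0 290.2 d39.0 uv [137.9 195.2]
589.4 131.5 d67.1 uv [194.9 186.1]
```

View pics/s1.png

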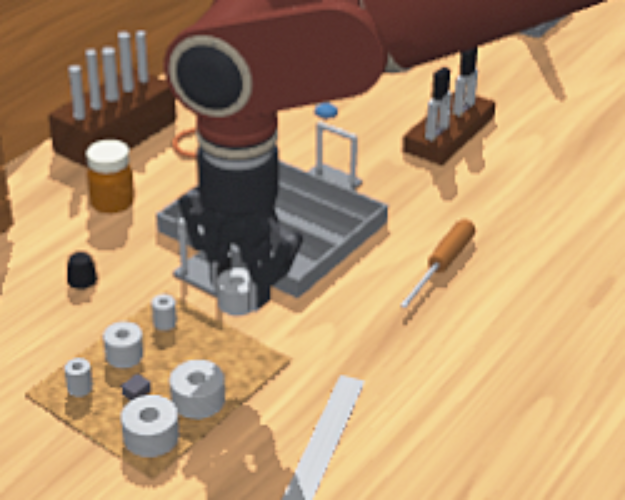

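Call:
drive_tool(
  commands="30 -0.94 0.2 -0.5 0;30 -0.94 0.3 -0.4 0;30 -0.95 0.3 -0.2 0;30 -0.95 0.3 0 0;30 -0.95 0.3 0 0;30 -0.95 0.35 0 0;30 -0.95 0.35 0 0;30 -0.95 0.31 0 0",
)

```text
time: 7.25
tool_pos: [0.5398, -0.0085, 0.1075]
tool_rot: [-0.001, 0.707, 0.707, -0.0]
contact_force: [-0.3, 0.2, -3.2]
gripper_width: 0.45
```

Call:
drive_tool(
  commands="30 0 0 0.7 0;30 0 0 0.9 0;30 0 0 0.9 0;30 0 0 0.6 0;30 0 0 0.33 0;30 0 0 0 0;30 0 0 0 0;60 0 0 0 0",
)

```text
time: 8.25
tool_pos: [0.5414, -0.0078, 0.0068]
tool_rot: [0.001, 0.707, 0.707, 0.001]
contact_force: [0.4, -0.1, -0.2]
gripper_width: 0.649
```

Run:
```python
from det import *
from st import st
st(569,290.7,110)
```

```text
t8.2 pos [541.4  -7.8   6.8] yaw 89.98 F [ 0.4 -0.1 -0.2] w 0.649
units tool xyz [ 9.95  0.93 -3.44] turn -0.02
```

Call:
drive_tool(
  commands="75 0 0 -0.9 0;75 0 0 -0.9 0;75 0 0.1 -0.9 0;75 0.95 0.1 -0.75 0;75 1 0.2 0 0;75 1 0.2 0 0;75 1 0.2 0 0;75 1 0.1 0 0",
)

```text
time: 9.25
tool_pos: [0.5682, 0.1419, 0.11]
tool_rot: [0.001, 0.707, 0.707, 0.001]
contact_force: [0.5, -0.4, -0.9]
gripper_width: 0.882
```

Run:
```python
from det import *
from st import st
img=show(); st(569,290.7,110)
```

```text
469.5 358.1 d53.2 uv [110.1 235.6]
570.4 352.3 d25.0 uv [112.8 194.3]
t9.3 pos [568.2 144.9 110.1] yaw 90.09 F [-1.   1.9  0.6] w 0.879
units tool xyz [4.86 0.03 0.02] turn 0.09
```

```bash
cat >> det.py <<'E'
def both():
    show()
    for o in bush(manip.grab_frame('side'),'side',box=(155,235,285,325),lo=150):
        if o[1]>190: print('S %.1f %.1f d%.1f'%o[:3])
E
python3 -c "
from det import *;both()"
```

```text
469.7 358.7 d52.6 uv [109.8 235.5]
570.5 352.3 d25.1 uv [112.8 194.2]
586.8 133.6 d62.9 uv [206.2 186.2]
S 470.7 359.1 d53.6
S 357.8 292.7 d137.4
S 475.1 303.1 d34.4
S 571.7 353.3 d25.1
S 569.3 291.1 d39.7
S 570.5 227.5 d25.5
```

Call:
drive_tool(
  commands="75 0.98 0 0 0;75 0.97 0 0 0;75 0.97 0.02 0 0;75 0.97 0 0.1 0;75 0.97 0 0.3 0;75 0 0 1 0;70 0 0 1 0;70 0 0 1 0",
)

```text
time: 10.4
tool_pos: [0.5686, 0.2857, 0.0068]
tool_rot: [0.0, 0.708, 0.707, 0.0]
contact_force: [1.4, -0.0, 0.3]
gripper_width: 0.817
```

Call:
drive_tool(
  commands="70 0 0 0.07 0;30 0 0 0 0;30 0 0 0 0;30 0 0 0 0;30 0 0 0 0;30 0 0 -0.4 0;30 0 0 -1 0;30 0 0 -1 0",
)

```text
time: 11.4
tool_pos: [0.5669, 0.2864, 0.0774]
tool_rot: [-0.001, 0.707, 0.707, -0.001]
contact_force: [0.2, -0.6, -1.3]
gripper_width: 0.454
```

Run:
```python
from det import *
from st import st
both(); st(640,-4,110)
```

```text
466.6 291.2 d49.6 uv [139.2 236.3]
569.5 226.4 d24.8 uv [163.8 194.4]
569.3 305.5 d31.8 uv [134.  194.8]
589.7 142.4 d55.3 uv [194.8 186.1]
S 468.1 354.0 d45.0
S 345.3 288.2 d120.9
S 467.2 294.4 d53.5
S 571.7 353.4 d25.2
S 570.5 227.7 d25.6
S 639.2 225.3 d36.9
t11.5 pos [570.3 287.7  81.7] yaw 89.99 F [ 0.8  1.3 -0.9] w 0.447
units tool xyz [-9.72  2.33 -0.95] turn -0.01
```

Call:
drive_tool(
  commands="30 -0.84 0.3 -0.6 0;30 -1 0.3 -0.35 0;30 -1 0.3 0 0;30 -1 0.3 0 0;30 -1 0.3 0 0;30 -1 0.3 0 0;30 -1 0.3 0 0;30 -1 0.23 0 0",
)

```text
time: 12.5
tool_pos: [0.6368, 0.0505, 0.1038]
tool_rot: [-0.001, 0.707, 0.707, -0.001]
contact_force: [0.5, 0.4, -3.0]
gripper_width: 0.447
```

Call:
drive_tool(
  commands="30 -1 0 0 0;30 -1 0 0.2 0;30 0 0 0.7 0;30 0 0 1 0;30 0 0 0.9 0;30 0 0 0.6 0;30 0 0 0.03 0;30 0 0 0 0",
)

```text
time: 13.5
tool_pos: [0.6371, -0.0078, 0.0062]
tool_rot: [-0.002, 0.707, 0.707, -0.002]
contact_force: [-13.4, 0.1, 21.9]
gripper_width: 0.45
```

Run:
```python
from det import *
from st import st
both(); st(640,-7,7)
```

```text
466.1 293.6 d53.0 uv [136.2 236.9]
469.6 358.1 d53.3 uv [110.1 235.6]
569.4 226.3 d25.1 uv [163.9 194.4]
570.4 352.2 d25.1 uv [112.8 194.3]
592.0 132.3 d49.1 uv [202.7 183.7]
589.8 138.8 d58.6 uv [195.1 186. ]
S 330.2 281.1 d39.0
S 470.5 359.1 d53.9
S 467.3 294.8 d53.4
S 571.6 353.5 d25.4
S 570.5 227.9 d26.1
t13.6 pos [637.1  -7.8   6.2] yaw 90.05 F [-12.9   0.4  21.9] w 0.449
units tool xyz [ 0.03  0.1  -0.03] turn 0.05
```

Call:
drive_tool(
  commands="30 0 0 -0.05 0;60 0 0 0 0;60 0 0 0 0;70 0 0 -0.7 0;70 0 0 -1 0;70 0 0 -1 0;70 0.83 -0.25 -0.7 0;70 1 -0.5 0 0",
)

```text
time: 14.6
tool_pos: [0.6178, 0.0464, 0.1112]
tool_rot: [0.003, 0.708, 0.706, 0.003]
contact_force: [0.2, 1.2, -1.1]
gripper_width: 0.817
```

Call:
drive_tool(
  commands="60 1 -0.5 0 0;60 1 -0.5 0 0;60 1 -0.5 0 0;60 1 0 0 0;60 1 0 0 0;60 1 0 0 0;60 0 0 0.5 0;60 0 0 0.5 0",
)

```text
time: 15.6
tool_pos: [0.5704, 0.2259, 0.0761]
tool_rot: [0.0, 0.707, 0.707, 0.0]
contact_force: [-0.7, -0.3, 0.4]
gripper_width: 0.706
```

Run:
```python
from det import *
from st import st
both(); st(570,227.3,9)
```

```text
569.5 225.8 d24.2 uv [164.2 194.4]
587.4 119.2 d63.9 uv [204.  186.4]
589.0 153.5 d53.2 uv [194.8 186.1]
S 345.8 288.3 d121.5
S 461.9 284.9 d38.0
S 571.8 353.4 d25.1
S 570.4 227.6 d25.6
t15.7 pos [568.4 224.9  73.4] yaw 89.92 F [-0.2 -0.3 -0.5] w 0.703
units tool xyz [0.08 0.06 2.15] turn -0.08
```

Call:
drive_tool(
  commands="55 0.08 0.05 0.7 0;55 0 0 0.7 0;55 0 0 0.72 0;15 0 0 0 0;15 0 0 0 0;15 0 0 0 0;15 0 0 0 0;15 0 0 0 0",
)

```text
time: 16.7
tool_pos: [0.5721, 0.2288, 0.0134]
tool_rot: [0.0, 0.707, 0.707, 0.0]
contact_force: [-0.3, 0.0, -0.8]
gripper_width: 0.278
```

Call:
drive_tool(
  commands="15 0 0 -0.4 0;15 0 0 -1 0;15 0 0 -1 0;15 0 0 -0.9 0;15 -1 0 -0.1 0;15 -1 0 0 0;15 -1 0 0 0;15 -1 0 0 0",
)

```text
time: 17.7
tool_pos: [0.572, 0.1079, 0.1161]
tool_rot: [0.0, 0.707, 0.707, 0.001]
contact_force: [0.1, -0.2, -1.7]
gripper_width: 0.28
```

Run:
```python
from det import *
from st import st
both(); st(540,-53,111)
```

```text
467.9 297.8 d45.3 uv [132.7 234.8]
469.5 358.2 d53.2 uv [110.1 235.6]
570.4 352.3 d25.0 uv [112.8 194.3]
S 470.7 359.0 d53.6
S 346.2 288.7 d122.2
S 467.9 295.3 d51.8
S 571.7 353.3 d25.1
t17.8 pos [572.1 106.5 116. ] yaw 89.81 F [-0.8 -0.4 -0.8] w 0.279
units tool xyz [-5.32 -1.05  0.17] turn -0.19
```

Call:
drive_tool(
  commands="15 -1 -0.2 0 0;15 -1 -0.2 0 0;15 -1 -0.2 0 0;15 -1 -0.2 0 0;15 -1 -0.25 0 0;15 -0.26 0 0 0;15 0 0 0.7 0;15 0 0 0.7 0",
)

```text
time: 18.8
tool_pos: [0.5411, -0.0483, 0.0734]
tool_rot: [0.001, 0.707, 0.707, 0.001]
contact_force: [-0.6, 0.0, -1.2]
gripper_width: 0.28
```

```bash
python3 st.py 540 -51.3 14.5
```

```text
t18.8 pos [541.1 -48.3  73.4] yaw 90.00 F [-0.6  0.  -1.2] w 0.280
units tool xyz [-0.1  -0.04  1.96] turn -0.0
```

Call:
drive_tool(
  commands="15 -0.07 0 0.6 0;15 0 0 0.7 0;15 0 0 0.5 0;15 0 0 0.13 0;15 0 0 0 0;45 0 0 0 0;45 0 0 0 0;50 0 0 0 0",
)

```text
time: 19.8
tool_pos: [0.5407, -0.0513, 0.0156]
tool_rot: [0.0, 0.707, 0.707, 0.0]
contact_force: [0.2, 1.1, 0.3]
gripper_width: 0.586
```

Call:
drive_tool(
  commands="50 0 0 -0.8 0;50 0 0 -1 0;50 0 0 -1 0;60 0.8 0 -0.5 0;60 1 0.2 0 0;60 1 0.2 0 0;60 1 0.2 0 0;60 1 0.2 0 0",
)

```text
time: 20.8
tool_pos: [0.5645, 0.0938, 0.1143]
tool_rot: [0.0, 0.707, 0.707, 0.0]
contact_force: [0.4, -0.3, -0.8]
gripper_width: 0.705
```

Call:
drive_tool(
  commands="60 1 0.2 0 0;60 1 0 0 0;60 1 0 0 0;60 1 0 0 0;60 1 0 0 0;60 1 0 0 0;60 1 0 0 0;60 1 0 0 0",
)

```text
time: 21.8
tool_pos: [0.5704, 0.3338, 0.1142]
tool_rot: [0.0, 0.707, 0.707, 0.0]
contact_force: [0.0, 0.1, 0.3]
gripper_width: 0.701
```

Run:
```python
from det import *
from st import st
both(); st(571.2,352.9,9)
```

```text
466.0 293.6 d52.8 uv [136.3 237. ]
470.5 355.6 d48.8 uv [111.9 234.9]
570.6 352.4 d24.6 uv [112.7 194.2]
589.9 148.5 d54.0 uv [194.6 186.2]
S 470.5 359.1 d53.7
S 345.5 288.1 d121.3
S 467.2 294.5 d53.5
S 571.7 353.4 d25.2
t21.9 pos [570.1 335.3 114.3] yaw 90.13 F [ 0.7  0.  -0.8] w 0.697
units tool xyz [0.58 0.04 3.51] turn 0.13
```

Call:
drive_tool(
  commands="55 0.55 0.03 0.3 0;55 0 0 0.8 0;55 0 0 0.9 0;55 0 0 0.9 0;55 0 0 0.5 0;55 0 0 0 0;15 0 0 0 0;15 0 0 0 0",
)

```text
time: 22.9
tool_pos: [0.5726, 0.3499, 0.0142]
tool_rot: [0.001, 0.707, 0.707, 0.002]
contact_force: [-0.2, 0.8, -0.3]
gripper_width: 0.279
```

Call:
drive_tool(
  commands="15 0 0 0 0;15 0 0 0 0;15 0 0 -0.8 0;15 0 0 -1 0;15 0 0 -1 0;15 -0.6 0 -0.7 0;15 -1 0.2 0 0;15 -1 0.2 0 0",
)

```text
time: 23.9
tool_pos: [0.5835, 0.2708, 0.1188]
tool_rot: [0.0, 0.707, 0.707, 0.001]
contact_force: [0.7, -0.3, -1.2]
gripper_width: 0.283
```

Call:
drive_tool(
  commands="15 -1 0.3 0 0;15 -1 0.3 0 0;15 -1 0.3 0 0;15 -1 0.3 0 0;15 -1 0.3 0 0;15 -1 0.3 0 0;15 -1 0 0 0;15 -1 0 0 0",
)

```text
time: 24.9
tool_pos: [0.6371, 0.0303, 0.1181]
tool_rot: [0.0, 0.707, 0.707, 0.0]
contact_force: [0.1, -0.4, -1.1]
gripper_width: 0.278
```

Run:
```python
from det import *
from st import st
both(); st(640,-53,15)
```

```text
466.8 294.2 d51.6 uv [136.  236.7]
469.7 358.1 d53.1 uv [110.1 235.5]
S 470.8 359.1 d53.4
S 309.3 242.4 d99.2
S 470.1 297.2 d47.8
t25.0 pos [637.2  28.7 118.1] yaw 89.80 F [ 0.6  0.1 -0.3] w 0.278
units tool xyz [-2.72  0.1   3.44] turn -0.2
```

Call:
drive_tool(
  commands="15 -1 0.05 0 0;15 -1 0.05 0 0;15 -0.78 0 0 0;15 0 0 0.7 0;15 0 0 0.9 0;15 0 0 0.9 0;15 0 0 0.6 0;15 0 0 0.2 0",
)

```text
time: 26.0
tool_pos: [0.6391, -0.0516, 0.0162]
tool_rot: [-0.001, 0.707, 0.707, -0.001]
contact_force: [-0.4, -2.0, -0.7]
gripper_width: 0.282
```

Call:
drive_tool(
  commands="15 0 0 0.12 0;15 0 0 0 0;45 0 0 0 0;45 0 0 0 0;50 0 0 -0.6 0;60 0 0 -1 0;60 0 0 -1 0;70 0 0 -0.8 0",
)

```text
time: 27.0
tool_pos: [0.6411, -0.0522, 0.1198]
tool_rot: [0.001, 0.707, 0.707, 0.001]
contact_force: [-0.2, 0.4, 0.6]
gripper_width: 0.818
```

Call:
drive_tool(
  commands="85 0 -1 -0.2 0;85 0.7 -1 -0.2 0;85 1 -1 0 0;85 1 -1 0 0;85 1 -1 0 0;85 1 -0.6 0 0;85 1 0 0 0;85 1 0 0 0",
)

```text
time: 28.0
tool_pos: [0.4725, 0.1501, 0.1303]
tool_rot: [0.001, 0.707, 0.707, 0.001]
contact_force: [-0.4, 0.4, 0.3]
gripper_width: 0.998
```

Run:
```python
from det import *
from st import st
both(); st(468,294,5)
```

```text
469.8 358.3 d52.6 uv [109.7 235.3]
589.7 129.4 d69.2 uv [194.8 186. ]
S 470.6 359.0 d53.6
S 331.4 274.9 d102.8
S 467.2 294.4 d53.5
t28.1 pos [472.5 151.1 130.2] yaw 90.16 F [-0.1 -0.7  0.3] w 0.989
units tool xyz [ 4.76 -0.15  4.18] turn 0.16
```

Call:
drive_tool(
  commands="85 0.95 -0.04 0 0;85 0.95 -0.04 0 0;85 0.95 -0.04 0 0;82 0.95 -0.03 0 0;80 0.92 0 0.2 10;80 0 0 0.8 10;80 0 0 0.8 0;80 0 0 0.8 0",
)

```text
time: 29.1
tool_pos: [0.4686, 0.2902, 0.051]
tool_rot: [0.0, 0.819, 0.573, 0.001]
contact_force: [0.7, 0.6, 0.6]
gripper_width: 0.937
```

```bash
python3 st.py 467 294.3 5 70
```

```text
t29.1 pos [468.6 290.2  51. ] yaw 69.96 F [0.7 0.6 0.6] w 0.937
units tool xyz [ 0.11 -0.1   1.53] turn -0.04
```

Call:
drive_tool(
  commands="80 0.11 -0.07 0.5 0;80 0 0 0.5 0;80 0 0 0.4 0;80 0 0 0 0;40 0 0 0 0;40 0 0 0 0;40 0 0 0 0;40 0 0 0 0",
)

```text
time: 30.1
tool_pos: [0.4679, 0.2949, 0.0097]
tool_rot: [0.0, 0.819, 0.573, 0.001]
contact_force: [-0.4, 0.1, 6.2]
gripper_width: 0.611
```

```bash
python3 st.py 467 294.3 5 70
```

```text
t30.1 pos [467.9 294.9   9.7] yaw 69.98 F [-0.4  0.1  6.2] w 0.611
units tool xyz [-0.03 -0.02  0.16] turn -0.02
```

Call:
drive_tool(
  commands="40 0 0 -0.5 0;40 0 0 -1 0;40 0 0 -1 0;40 0 0 -1 -10;40 0 0 -0.2 -10;40 -1 0 0 0;40 -1 0.1 0 0;40 -1 0.1 0 0",
)

```text
time: 31.1
tool_pos: [0.4717, 0.2032, 0.1185]
tool_rot: [-0.0, 0.707, 0.707, -0.001]
contact_force: [0.4, 0.7, -4.8]
gripper_width: 0.612
```

Run:
```python
from det import *
from st import st
both(); st(540,64,111)
```

```text
463.2 223.4 d49.1 uv [168.4 237.7]
589.7 133.8 d63.7 uv [194.8 186.1]
S 470.6 359.2 d53.5
S 332.4 281.4 d113.8
t31.2 pos [472.  201.9 118.4] yaw 89.82 F [-0.4  0.1 -4.9] w 0.612
units tool xyz [-4.59  2.28  0.25] turn -0.18
```

Call:
drive_tool(
  commands="40 -0.95 0.5 0 0;40 -0.95 0.5 0 0;40 -0.9 0.5 0 0;40 -0.9 0.5 0 0;40 -0.85 0.25 0 0;40 0 0 0.5 0;40 0 0 0.9 0;40 0 0 0.9 0",
)

```text
time: 32.2
tool_pos: [0.5392, 0.0689, 0.0486]
tool_rot: [-0.001, 0.707, 0.707, -0.0]
contact_force: [-0.2, -1.0, -4.8]
gripper_width: 0.614
```

```bash
python3 st.py 540 64 11
```

```text
t32.2 pos [539.2  68.9  48.6] yaw 90.01 F [-0.2 -1.  -4.8] w 0.614
units tool xyz [-0.16  0.03  1.25] turn 0.01
```

Call:
drive_tool(
  commands="40 -0.12 0 0.5 0;40 0 0 0.5 0;40 0 0 0.15 0;40 0 0 0 0;70 0 0 0 0;70 0 0 0 0;70 0 0 -0.5 0;75 0 0 -0.9 0",
)

```text
time: 33.2
tool_pos: [0.54, 0.0643, 0.0588]
tool_rot: [-0.0, 0.707, 0.707, -0.0]
contact_force: [1.3, 0.0, -0.2]
gripper_width: 0.88
```

Call:
drive_tool(
  commands="80 0 -0.3 -1 0;80 0 -0.5 -1 0;80 0.8 -0.5 -0.2 0;80 1 -0.5 0 0;80 1 -0.5 0 0;80 1 0 0 0;80 1 0 0 0;80 1 0 0 0",
)

```text
time: 34.2
tool_pos: [0.4719, 0.2395, 0.1258]
tool_rot: [0.001, 0.707, 0.707, 0.001]
contact_force: [0.2, -0.9, 0.1]
gripper_width: 0.937
```

Run:
```python
from det import *
from st import st
both(); st(470,358.7,7)
```

```text
589.8 131.1 d67.0 uv [194.8 186. ]
S 470.7 359.2 d53.4
S 345.8 288.3 d121.5
t34.3 pos [471.9 240.5 125.8] yaw 90.15 F [ 0.2 -0.1  0.2] w 0.942
units tool xyz [ 3.93 -0.06  3.97] turn 0.15
```

Call:
drive_tool(
  commands="80 0.98 -0.02 0 0;80 0.98 -0.02 0 0;80 0.98 0 0 0;80 0.97 0 0.3 0;80 0 0 0.8 0;80 0 0 0.9 0;80 0 0 0.9 0;80 0 0 0.6 0",
)

```text
time: 35.3
tool_pos: [0.4704, 0.3548, 0.0185]
tool_rot: [0.0, 0.707, 0.707, -0.0]
contact_force: [0.5, 0.4, -0.9]
gripper_width: 0.936
```

Run:
```python
from det import *
from st import st
both(); st(470,358.8,8)
```

```text
468.9 355.3 d48.4 uv [112.9 235.9]
590.0 126.5 d72.7 uv [194.8 186.1]
S 470.4 359.1 d53.6
S 358.5 293.2 d137.8
t35.4 pos [469.2 354.4  17.2] yaw 89.95 F [-0.   0.3 -1. ] w 0.936
units tool xyz [0.15 0.03 0.31] turn -0.05
```

Call:
drive_tool(
  commands="80 0.13 0.03 0.2 0;80 0 0 0 0;40 0 0 0 0;40 0 0 0 0;40 0 0 0 0;40 0 0 0 0;40 0 0 0 0;40 0 0 -0.4 0",
)

```text
time: 36.4
tool_pos: [0.4697, 0.3585, 0.0233]
tool_rot: [-0.0, 0.707, 0.707, -0.002]
contact_force: [0.2, -0.9, -4.4]
gripper_width: 0.607
```

Call:
drive_tool(
  commands="40 0 0 -1 0;40 0 0.3 -1 0;40 0 0.9 -1 0;40 -0.7 1 -0.2 0;40 -1 1 0 0;40 -1 1 0 0;40 -1 1 0 0;40 -1 0.4 0 0",
)

```text
time: 37.4
tool_pos: [0.6397, 0.2168, 0.1198]
tool_rot: [-0.0, 0.708, 0.707, -0.001]
contact_force: [-0.1, -0.2, -4.4]
gripper_width: 0.609
```

Run:
```python
from det import *
from st import st
img=manip.grab_frame('top'); st(637,64,12)
cv2.imwrite('pics/t5.png',cv2.resize(img[100:280,60:330],None,fx=2.9,fy=2.9,interpolation=cv2.INTER_CUBIC)[:,:,::-1])
```

```text
t37.5 pos [640.8 212.7 119.7] yaw 89.79 F [ 1.1 -3.2 -4.9] w 0.606
units tool xyz [-4.94 -0.11  3.61] turn -0.21
```

View pics/t5.png

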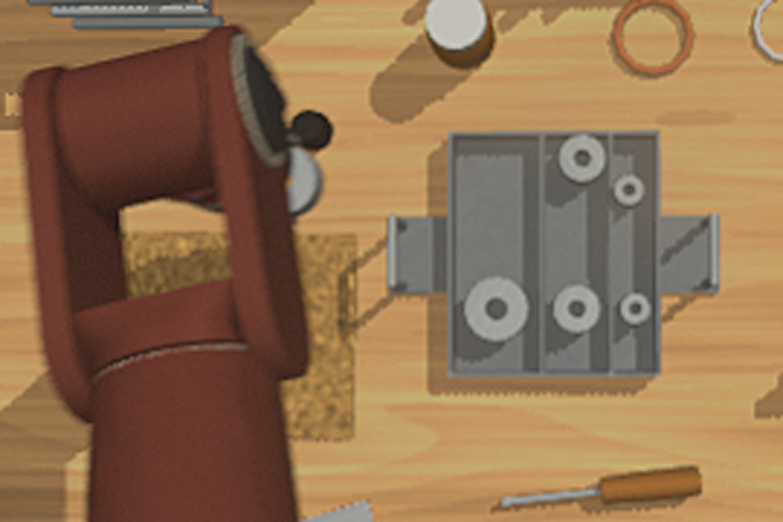

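Call:
drive_tool(
  commands="40 -0.95 -0.05 0 0;40 -0.95 -0.05 0 0;40 -0.95 0 0 0;40 -0.95 0 0 0;40 -0.95 0 0 0;40 0 0 0.5 0;40 0 0 0.9 0;40 0 0 0.9 0",
)

```text
time: 38.45
tool_pos: [0.635, 0.0767, 0.0499]
tool_rot: [-0.001, 0.707, 0.707, -0.0]
contact_force: [-0.1, 1.3, -5.5]
gripper_width: 0.605
```

```bash
python3 st.py 637 64 12.5
```

```text
t38.5 pos [635.   76.7  49.9] yaw 89.99 F [-0.1  1.3 -5.5] w 0.605
units tool xyz [-0.42  0.07  1.25] turn -0.01
```

Call:
drive_tool(
  commands="40 -0.4 0.05 0 0;40 0 0 0.5 0;40 0 0 0.5 0;40 0 0 0.2 0;40 0 0 0 0;40 0 0 0 0;70 0 0 0 0;70 0 0 0 0",
)

```text
time: 39.45
tool_pos: [0.6389, 0.0639, 0.0176]
tool_rot: [0.001, 0.707, 0.707, 0.001]
contact_force: [0.7, 0.5, -0.1]
gripper_width: 0.822
```

Call:
drive_tool(
  commands="70 0 0 0 0;70 0 0 -0.5 0;75 0 0 -1 0;75 0 0 -1 0;75 0 0 -1 0;75 0 0 -1 0;75 0 -1 -1 0;75 0 -1 -1 0",
)

```text
time: 40.45
tool_pos: [0.5771, 0.0639, 0.2133]
tool_rot: [0.001, 0.707, 0.707, 0.001]
contact_force: [1.2, 1.0, 0.4]
gripper_width: 0.874
```

Call:
drive_tool(
  commands="75 -1 -1 0 0;75 -1 -1 0 0;75 -1 -1 0 0;75 -1 -1 0 0;75 -1 -1 0 0;75 -1 0 0 0;75 -1 0 0 0;75 -1 0 0 0",
)

```text
time: 41.45
tool_pos: [0.4274, -0.1771, 0.2124]
tool_rot: [0.001, 0.707, 0.707, 0.0]
contact_force: [0.7, -0.1, -0.4]
gripper_width: 0.882
```

Run:
```python
from det import *
from st import st
t=manip.grab_frame('top');s=manip.grab_frame('side'); st()
cv2.imwrite('pics/t6f.png',t[:,:,::-1]);cv2.imwrite('pics/s6f.png',s[:,:,::-1])
a=cv2.resize(t[130:250,185:425],None,fx=2.6,fy=2.6,interpolation=cv2.INTER_CUBIC)
b=cv2.resize(s[130:250,190:370],None,fx=2.6,fy=2.6,interpolation=cv2.INTER_CUBIC)
b=np.pad(b,((0,0),(0,a.shape[1]-b.shape[1]),(0,0)))
cv2.imwrite('pics/t6.png',np.r_[a,b][:,:,::-1][:600])
```

```text
t41.5 pos [ 427.4 -178.1  212.2] yaw 89.79 F [0.2 1.1 0.7] w 0.878
```

View pics/t6.png

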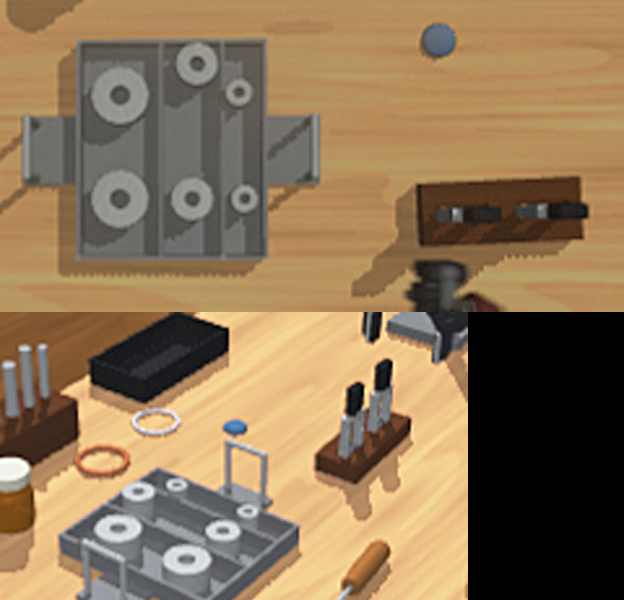

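Run:
```python
from det import *
t=cv2.imread('pics/t6f.png')[:,:,::-1].copy();s=cv2.imread('pics/s6f.png')[:,:,::-1].copy()
def blobs(img,box,f,amin):
    x0,y0,x1,y1=box;c=cv2.resize(img[y0:y1,x0:x1],None,fx=6,fy=6,interpolation=cv2.INTER_CUBIC)
    h=cv2.cvtColor(c,cv2.COLOR_RGB2HSV).astype(int);m=f(h).astype(np.uint8)
    r=[]
    for k in cv2.findContours(m,cv2.RETR_EXTERNAL,cv2.CHAIN_APPROX_NONE)[0]:
        if cv2.contourArea(k)<amin: continue
        M=cv2.moments(k);b=cv2.boxPoints(cv2.minAreaRect(k))
        g=lambda p:(np.array(p)+.5)/6-.5+[x0,y0]
        r.append((g((M['m10']/M['m00'],M['m01']/M['m00'])),g(b),cv2.contourArea(k)/36))
    return sorted(r,key=lambda o:o[0][0])
dark=lambda h:h[...,2]<38
T=blobs(t,(340,190,420,228),dark,300);S=blobs(s,(305,140,350,200),dark,300)
for n,B in(('T',T),('S',S)):
    for b in B: print(n,b[0].round(1),round(b[2]),b[1].round(1).tolist())
for i in T:
    for j in S: print(two(i[0],j[0])[0].round(4)*1e3,two(i[0],j[0])[1]*1e3)
br=lambda h:(h[...,1]<45)&(h[...,2]>118)
for box in((188,165,202,210),(298,165,314,210)):
    for b in blobs(t,box,br,100): 
        P=plane('top',b[1],.074)*1e3
        print('bar',b[0].round(1),round(b[2]),plane('top',[b[0]],.074)[0].round(4)*1e3, P[:,:2].round(1).tolist())
print('rackcorners')
rk=blobs(t,(335,185,425,235),lambda h:(h[...,2]<105)&(h[...,1]>100)|(h[...,2]<50),2000)
for b in rk: print(b[1].round(1).tolist(),round(b[2]))
for z in(.034,):
    for n,img,box,lo in(('top',t,(210,142,292,232),115),('side',s,(213,190,305,245),150)):
        for o in bush(img,n,box=box,lo=lo): print(n,'%.1f %.1f d%.1f'%o[:3])
print(proj('side',[[.587,-.115,.07],[.587,.145,.07]]),proj('top',[[.587,-.115,.07],[.587,.145,.07]]))
```

```text
T [364.8 212.3] 16 [[363.1, 209.8], [367.8, 209.8], [367.8, 214.9], [363.1, 214.9]]
T [374.1 213. ] 9 [[367.9, 211.2], [376.7, 209.6], [377.5, 214.1], [368.7, 215.7]]
T [402.6 210.8] 75 [[395.3, 207.4], [410.2, 207.1], [410.3, 213.4], [395.4, 213.7]]
S [326.1 163.5] 46 [[323.0, 169.0], [323.8, 156.8], [329.4, 157.2], [328.6, 169.4]]
S [337.  154.4] 44 [[333.9, 159.3], [334.8, 147.9], [340.3, 148.4], [339.4, 159.8]]
[ 522.7 -246.4   99.3] 4.679320197144894
[ 507.9 -247.3  134.8] 40.60294448756045
[ 526.3 -266.    90.2] 7.917870091307538
[ 511.3 -266.8  125.7] 28.934203310750032
[ 543.8 -331.8   58.1] 40.70034537125794
[ 528.1 -332.    94.2] 0.9744528597722626
bar [194.6 186.3] 60 [586.8 144.5  74. ] [[559.3, 148.6], [615.9, 147.8], [615.8, 140.7], [559.2, 141.5]]
bar [306.1 185.5] 59 [ 587.4 -115.6   74. ] [[615.5, -112.3], [615.6, -118.8], [555.7, -119.2], [555.7, -112.6]]
rackcorners
[[343.2, 234.4], [343.2, 229.2], [364.6, 229.2], [364.6, 234.4]] 70
[[344.1, 200.5], [410.2, 197.4], [411.3, 221.9], [345.2, 224.9]] 1522
top 540.7 -53.0 d25.2
top 540.8 -4.0 d39.7
top 541.1 63.3 d53.7
top 640.5 -48.3 d25.7
top 640.9 61.2 d57.7
top 632.8 11.6 d195.1
side 570.2 161.8 d47.8
side 624.9 113.5 d59.1
side 541.7 -4.1 d41.4
side 569.4 61.9 d104.5
side 638.9 62.7 d55.2
side 559.6 -68.0 d67.7
side 681.2 42.7 d134.0
side 632.3 -59.8 d53.7
[[284.77594624 182.39294639]
 [229.94735678 222.27821796]] [[305.67148687 185.7448407 ]
 [194.68997158 186.30484806]]
```

```bash
python3 - <<'E'
from h import *
print(two([370.3,212.6],[326.1,163.5]))
E
python3 st.py 524.5 -256 170 92.7
```

```text
(array([ 0.52503571, -0.25800512,  0.09388193]), np.float64(0.002673452650028412))
t41.5 pos [ 427.4 -178.1  212.2] yaw 89.79 F [0.2 1.1 0.7] w 0.878
units tool xyz [-2.58  3.24  1.42] turn -2.91
```

Call:
drive_tool(
  commands="60 -0.65 0.8 0.2 -2.8;50 -0.65 0.8 0.3 0;50 -0.65 0.8 0.3 0;50 -0.65 0.8 0.3 0;50 0 0 0.3 0;50 0 0 0 0;50 0 0 0 0;50 0 0 0 0",
)

```text
time: 42.55
tool_pos: [0.5261, -0.2501, 0.1698]
tool_rot: [0.001, 0.69, 0.724, 0.0]
contact_force: [1.2, 0.1, -0.1]
gripper_width: 0.582
```

Run:
```python
from h import *
from st import st
st(525,-257,77,92.7)
t=manip.grab_frame('top');s=manip.grab_frame('side')
a=cv2.resize(t[170:250,330:430],None,fx=4,fy=4);b=cv2.resize(s[120:220,290:390],None,fx=4,fy=4)[:320]
cv2.imwrite('pics/h1.png',np.c_[a,b][:,:,::-1])
```

```text
t42.5 pos [ 526.1 -250.1  169.8] yaw 92.79 F [ 1.2  0.1 -0.1] w 0.582
units tool xyz [-0.22 -0.05  3.09] turn 0.09Traceback (most recent call last):
  File "<stdin>", line 6, in <module>
cv2.error: OpenCV(4.12.0) /io/opencv/modules/imgcodecs/src/loadsave.cpp:1058: error: (-215:Assertion failed) image.channels() == 1 || image.channels() == 3 || image.channels() == 4 in function 'imwrite_'
```

Call:
drive_tool(
  commands="50 -0.22 -0.04 0 0;50 0 0 0.8 0;50 0 0 0.8 0;50 0 0 0.8 0;50 0 0 0.5 0;50 0 0 0 0;50 0 0 0 0;50 0 0 0 0",
)

```text
time: 43.65
tool_pos: [0.5261, -0.2576, 0.0833]
tool_rot: [0.001, 0.69, 0.724, 0.0]
contact_force: [-0.7, -0.3, 0.6]
gripper_width: 0.585
```

Run:
```python
from h import *
from st import st
st(525,-257,77,92.7)
t=manip.grab_frame('top');s=manip.grab_frame('side')
a=cv2.resize(t[170:250,330:430],None,fx=4,fy=4);b=cv2.resize(s[120:220,290:390],None,fx=4,fy=4)[:320]
cv2.imwrite('pics/h1.png',np.hstack([a,b])[:,:,::-1])
```

```text
t43.6 pos [ 526.1 -257.6   83.3] yaw 92.78 F [-0.7 -0.3  0.6] w 0.585
units tool xyz [ 0.02 -0.04  0.21] turn 0.08
```

View pics/h1.png

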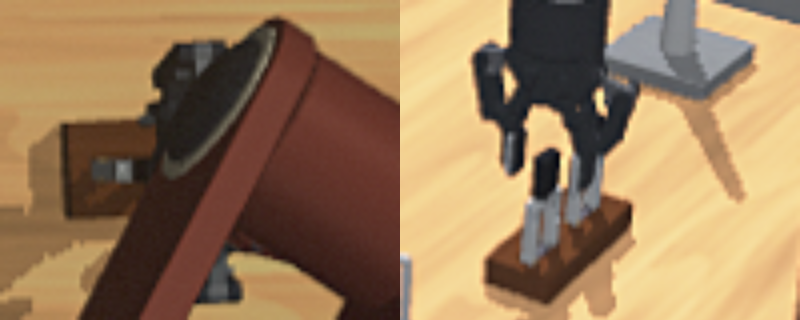

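Call:
drive_tool(
  commands="50 0 0 0.17 0;50 0 0 0 0;5 0 0 0 0;5 0 0 0 0;5 0 0 0 0;5 0 0 0 0;5 0 0 0 0;5 0 0 0 0",
)

```text
time: 44.75
tool_pos: [0.5254, -0.2572, 0.0769]
tool_rot: [0.0, 0.69, 0.724, 0.0]
contact_force: [-0.4, -0.4, 0.8]
gripper_width: 0.154
```

Call:
drive_tool(
  commands="5 0 0 -0.5 0;5 0 0 -0.5 0;5 0 0 -0.6 0;5 0 0 -0.6 0;5 0 0 -0.7 0;5 0 0 -0.6 2.8;5 0 0 0 0;5 0 0 0 0",
)

```text
time: 45.75
tool_pos: [0.525, -0.2569, 0.1814]
tool_rot: [-0.0, 0.707, 0.707, -0.0]
contact_force: [-0.4, 0.3, -1.6]
gripper_width: 0.156
```

```bash
python3 st.py 587 -115.3 185 90
```

```text
t45.8 pos [ 525.  -256.9  181.4] yaw 90.01 F [-0.4  0.3 -1.6] w 0.156
units tool xyz [ 4.72  2.07 -0.12] turn 0.01
```

Call:
drive_tool(
  commands="5 0.8 0.4 0 0;5 0.9 0.4 0 0;5 0.9 0.4 0 0;5 0.9 0.4 0 0;5 0.9 0.4 0 0;5 0.32 0.07 0 0;5 0 0 0 0;5 0 0 0 0",
)

```text
time: 46.75
tool_pos: [0.587, -0.1162, 0.1814]
tool_rot: [-0.0, 0.707, 0.707, -0.0]
contact_force: [0.8, -0.0, -1.2]
gripper_width: 0.156
```

Run:
```python
from h import *
from st import st
st(587,-115.3,150,90)
s=manip.grab_frame('side')
cv2.imwrite('pics/h2.png',cv2.resize(s[120:220,230:340],None,fx=5,fy=5,interpolation=cv2.INTER_CUBIC)[:,:,::-1])
```

```text
t46.8 pos [ 587.  -116.2  181.4] yaw 89.94 F [ 0.8 -0.  -1.2] w 0.156
units tool xyz [0.03 0.   1.05] turn -0.06
```

View pics/h2.png

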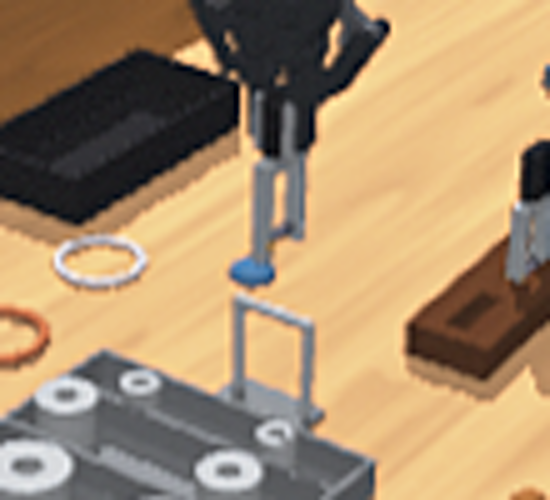

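Call:
drive_tool(
  commands="5 0.02 0 0.4 0;5 0 0 0.4 0;5 0 0 0.4 0;5 0 0 0.3 0;5 0 0 0.3 0;5 0 0 0 0;5 0 0 0 0;5 0 0 0 0",
)

```text
time: 47.8
tool_pos: [0.5876, -0.1148, 0.1284]
tool_rot: [0.0, 0.707, 0.707, 0.0]
contact_force: [-2.5, 1.2, 2.3]
gripper_width: 0.158
```

Call:
drive_tool(
  commands="5 0 0 0.2 0;5 0 0 0.2 0;5 0 0 0.2 0;5 0 0 0.2 0;5 0 0 0.2 0;5 0 0 0 0;5 0 0 0 0;5 0 0 0 0",
)

```text
time: 48.8
tool_pos: [0.5874, -0.1151, 0.0977]
tool_rot: [0.0, 0.707, 0.707, -0.0]
contact_force: [1.0, 0.5, -1.6]
gripper_width: 0.154
```

```bash
python3 st.py 587 -115.3 85.4 90
```

```text
t48.8 pos [ 587.4 -115.1   97.7] yaw 89.97 F [ 1.   0.5 -1.6] w 0.154
units tool xyz [-0.01 -0.01  0.41] turn -0.03
```

Call:
drive_tool(
  commands="5 0 0 0.1 0;5 0 0 0.1 0;5 0 0 0.1 0;5 0 0 0.05 0;5 0 0 0.05 0;5 0 0 0.05 0;5 0 0 0 0;5 0 0 0 0",
)

```text
time: 49.8
tool_pos: [0.5876, -0.115, 0.0849]
tool_rot: [0.0, 0.707, 0.707, 0.0]
contact_force: [-2.9, 0.5, 3.6]
gripper_width: 0.156
```

```bash
python3 st.py
```

```text
t49.8 pos [ 587.6 -115.    84.9] yaw 89.98 F [-2.9  0.5  3.6] w 0.156
```

Call:
drive_tool(
  commands="5 0 0 0.04 0;5 0 0 0.04 0;5 0 0 0.04 0;5 0 0 0.04 0;5 0 0 0 0;5 0 0 0 0;5 0 0 0 0;5 0 0 0 0",
)

```text
time: 50.8
tool_pos: [0.5879, -0.1151, 0.0845]
tool_rot: [-0.0, 0.707, 0.707, -0.0]
contact_force: [-13.7, 2.8, 25.3]
gripper_width: 0.152
```

```bash
python3 st.py
```

```text
t50.8 pos [ 587.9 -115.1   84.5] yaw 90.00 F [-13.7   2.8  25.3] w 0.152
```

Call:
drive_tool(
  commands="5 0 0 -0.12 0;5 0 0 0 0;40 0 0 0 0;50 0 0 0 0;50 0 0 -0.5 0;50 0 0 -0.8 0;50 0 0 -1 0;50 0 0 -1 0",
)

```text
time: 51.8
tool_pos: [0.5876, -0.115, 0.1838]
tool_rot: [0.0, 0.707, 0.707, 0.0]
contact_force: [0.2, -1.1, 1.2]
gripper_width: 0.584
```

Call:
drive_tool(
  commands="50 -1 -0.3 0 0;50 -1 -0.3 0 0;50 -1 -0.3 0 0;50 -1 -0.3 0 -2.8;50 -1 -0.3 0 0;50 -1 -0.3 0 0;50 -1 -0.2 0 0;50 0 0 0 0",
)

```text
time: 52.8
tool_pos: [0.5315, -0.3278, 0.183]
tool_rot: [0.001, 0.691, 0.723, -0.0]
contact_force: [-0.0, -0.5, -0.7]
gripper_width: 0.582
```

Run:
```python
from h import *
from st import st
st(528.5,-332,77,92.7)
s=manip.grab_frame('side')
a=cv2.resize(s[140:220,240:350],None,fx=6,fy=6,interpolation=cv2.INTER_CUBIC)
cv2.imwrite('pics/h3.png',a[:,:,::-1])
```

```text
t52.8 pos [ 531.5 -327.8  183. ] yaw 92.62 F [-0.  -0.5 -0.7] w 0.582
units tool xyz [-0.13 -0.11  3.53] turn -0.08
```

View pics/h3.png

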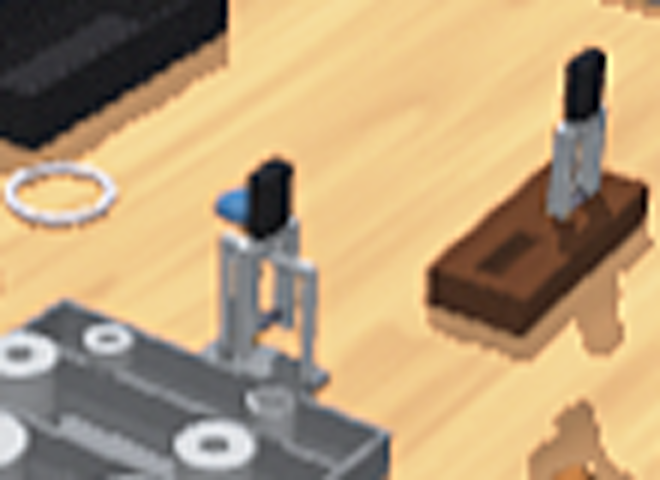

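Call:
drive_tool(
  commands="50 -0.13 -0.11 0.2 0;50 0 0 0.3 0;50 0 0 0.7 0;50 0 0 0.8 0;50 0 0 0.8 0;50 0 0 0.5 0;50 0 0 0 0;50 0 0 0 0",
)

```text
time: 53.85
tool_pos: [0.5292, -0.3303, 0.0839]
tool_rot: [0.001, 0.69, 0.724, 0.0]
contact_force: [0.6, -0.7, 0.6]
gripper_width: 0.588
```

```bash
python3 st.py 528.3 -332 77 92.7
```

```text
t53.9 pos [ 529.2 -330.3   83.9] yaw 92.79 F [ 0.6 -0.7  0.6] w 0.588
units tool xyz [-0.06 -0.03  0.23] turn 0.09
```

Call:
drive_tool(
  commands="50 -0.05 0 0.19 0;50 0 0 0 0;5 0 0 0 0;5 0 0 0 0;5 0 0 0 0;5 0 0 0 0;5 0 0 0 0;5 0 0 0 0",
)

```text
time: 54.85
tool_pos: [0.5289, -0.3317, 0.0777]
tool_rot: [0.0, 0.69, 0.724, -0.0]
contact_force: [-0.1, -0.7, 3.2]
gripper_width: 0.158
```

Call:
drive_tool(
  commands="5 0 0 -0.5 0;5 0 0 -0.7 0;5 0 0 -0.8 0;5 0 0 -0.9 0;5 0 0 -0.9 0;5 0 0 -0.9 2.8;5 0 0 -0.5 0;5 0 0 0 0",
)

```text
time: 55.85
tool_pos: [0.5293, -0.332, 0.2356]
tool_rot: [0.002, 0.707, 0.707, 0.0]
contact_force: [-0.4, -0.2, -1.1]
gripper_width: 0.155
```

```bash
python3 st.py 587 145 230 90
```

```text
t55.9 pos [ 529.3 -332.   235.6] yaw 90.02 F [-0.4 -0.2 -1.1] w 0.155
units tool xyz [15.9   1.93  0.16] turn 0.02
```

Call:
drive_tool(
  commands="5 1 0 0 0;5 1 0 0 0;5 1 0 0 0;5 1 0 0 0;5 1 0 0 0;5 1 0 0 0;5 1 0 0 0;5 1 0 0 0",
)

```text
time: 56.85
tool_pos: [0.5279, -0.0903, 0.2316]
tool_rot: [-0.001, 0.707, 0.707, -0.001]
contact_force: [0.1, 1.1, -1.6]
gripper_width: 0.158
```

Call:
drive_tool(
  commands="5 1 0.25 0 0;5 1 0.25 0 0;5 1 0.25 0 0;5 1 0.25 0 0;5 1 0.3 0 0;5 1 0.3 0 0;5 1 0.3 0 0;5 0.8 0.03 0 0",
)

```text
time: 57.85
tool_pos: [0.5863, 0.1435, 0.2314]
tool_rot: [-0.001, 0.707, 0.707, -0.001]
contact_force: [0.7, -0.4, -2.3]
gripper_width: 0.154
```

Call:
drive_tool(
  commands="5 0 0 0.5 0;5 0 0 0.5 0;5 0 0 0.5 0;5 0 0 0.2 0;5 0 0 0 0;5 0 0 0 0;5 0 0 0 0;5 0 0 0 0",
)

```text
time: 58.85
tool_pos: [0.5872, 0.1425, 0.183]
tool_rot: [0.0, 0.707, 0.707, 0.0]
contact_force: [-1.2, 0.4, -1.3]
gripper_width: 0.154
```

```bash
python3 st.py 587 145 130 90
```

```text
t58.9 pos [587.2 142.5 183. ] yaw 89.98 F [-1.2  0.4 -1.3] w 0.154
units tool xyz [ 0.08 -0.01  1.77] turn -0.02
```

Call:
drive_tool(
  commands="5 0.08 0 0.4 0;5 0 0 0.4 0;5 0 0 0.4 0;5 0 0 0.3 0;5 0 0 0.3 0;5 0 0 0 0;5 0 0 0 0;5 0 0 0 0",
)

```text
time: 59.85
tool_pos: [0.587, 0.145, 0.1291]
tool_rot: [0.0, 0.707, 0.707, 0.0]
contact_force: [-2.0, 0.2, 3.9]
gripper_width: 0.161
```

Call:
drive_tool(
  commands="5 0 0 0.2 0;5 0 0 0.2 0;5 0 0 0.2 0;5 0 0 0.2 0;5 0 0 0.2 0;5 0 0 0 0;5 0 0 0 0;5 0 0 0 0",
)

```text
time: 60.85
tool_pos: [0.5867, 0.1445, 0.0981]
tool_rot: [-0.0, 0.707, 0.707, -0.0]
contact_force: [0.4, -0.4, -0.6]
gripper_width: 0.16
```

Call:
drive_tool(
  commands="5 0 0 0.1 0;5 0 0 0.1 0;5 0 0 0.1 0;5 0 0 0.07 0;5 0 0 0.07 0;5 0 0 0.06 0;5 0 0 0 0;5 0 0 0 0",
)

```text
time: 61.85
tool_pos: [0.587, 0.1449, 0.0855]
tool_rot: [-0.0, 0.707, 0.707, -0.0]
contact_force: [-5.2, -1.3, 9.1]
gripper_width: 0.158
```

```bash
python3 st.py
```

```text
t61.9 pos [587.  144.9  85.5] yaw 89.99 F [-5.2 -1.3  9.1] w 0.158
```

Call:
drive_tool(
  commands="5 0 0 0.04 0;5 0 0 0.04 0;5 0 0 0.04 0;5 0 0 0.03 0;5 0 0 0 0;5 0 0 0 0;5 0 0 0 0;5 0 0 0 0",
)

```text
time: 62.85
tool_pos: [0.5872, 0.1449, 0.0851]
tool_rot: [-0.0, 0.707, 0.707, -0.001]
contact_force: [-15.5, -2.1, 28.2]
gripper_width: 0.155
```

Call:
drive_tool(
  commands="5 0 0 -0.16 0;5 0 0 0 0;40 0 0 0 0;50 0 0 0 0;50 0 0 -0.5 0;50 0 0 -0.8 0;50 0 0 -1 0;50 0 0 -1 0",
)

```text
time: 63.85
tool_pos: [0.587, 0.1449, 0.1844]
tool_rot: [0.0, 0.707, 0.707, 0.0]
contact_force: [0.2, 0.5, -0.5]
gripper_width: 0.586
```

Call:
drive_tool(
  commands="50 0 -1 -0.5 0;50 0 -1 -0.5 0;50 0 -1 -0.5 0;50 0 -1 0 0;50 0 -1 0 0;50 0 -1 0 0;50 0 0 0 0;50 0 0 0 0",
)

```text
time: 64.85
tool_pos: [0.4074, 0.145, 0.2285]
tool_rot: [0.001, 0.707, 0.707, 0.001]
contact_force: [0.7, 0.3, 0.6]
gripper_width: 0.59
```

Run:
```python
from h import *
from st import st
st()
s=manip.grab_frame('side');t=manip.grab_frame('top')
a=cv2.resize(s[140:260,185:355],None,fx=4,fy=4,interpolation=cv2.INTER_CUBIC)
cv2.imwrite('pics/f1.png',a[:,:,::-1])
cv2.imwrite('pics/f2.png',t[:,:,::-1])
```

```text
t64.8 pos [407.4 145.  228.5] yaw 89.98 F [0.7 0.3 0.6] w 0.590
```

View pics/f1.png

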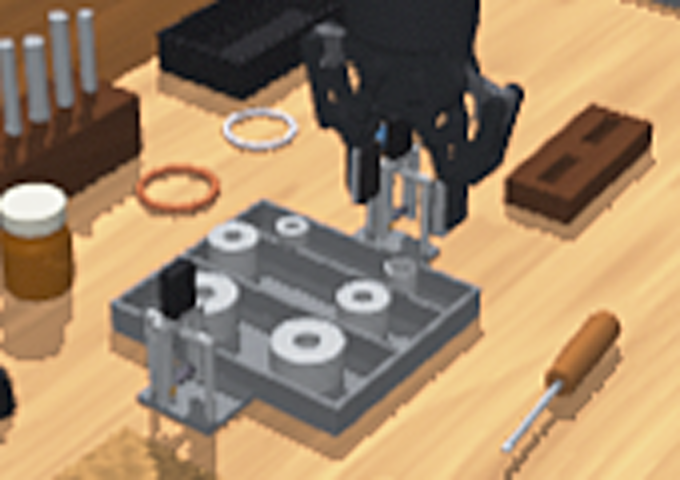

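View pics/f2.png

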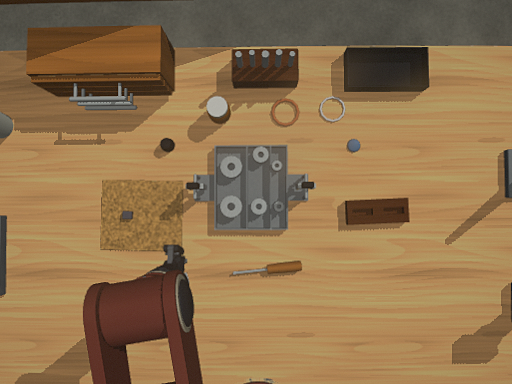

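Run:
```python
from det import *
t=cv2.imread('pics/f2.png')[:,:,::-1].copy()
p,e=two([260.8,154.2],[243,199.2]);print('mid top face',(p*1e3).round(1),round(e*1e3,1))
for o in bush(t,box=(249,149,269,163),lo=125): print('%.1f %.1f d%.1f'%o[:3])
for o in bush(t,box=(210,149,290,232),lo=118): print('%.1f %.1f d%.1f'%o[:3])
manip.job_done()
```

```text
mid top face [667.3 -10.   31.4] 1.7
667.1 -9.3 d38.0
540.7 -4.1 d39.1
541.0 63.2 d53.1
640.2 -48.3 d24.9
638.2 63.0 d53.4
667.1 -9.3 d38.6
the job is handed in; nothing more can be done
```

I put all six bushings upright in their matching compartments and pushed a hook onto each eye of the tote. The job is handed in after about 65 s of robot time.

- **Bushings:** the last top view measures five of them round at their true diameters in the right compartments. The second small one is half shaded in that view, so it went unmeasured. It read 25 mm across in the right place just before the hooks went on.
- **Moved bushing:** one middle bushing sits about 27 mm further along its compartment than where I let it go, probably from the knock. It is still upright in the right compartment: its top face reads about 31 mm high against 34 mm expected, within measuring error.
- **Hooks:** both went on after all the bushings were in. I pushed each until it met the bar at 25–28 N, with the height matching fully home. Both hang upright and released. The first hook's gate was visible in the picture and looked shut. The second's is too small there to be sure, so I judge it shut from the push depth and the force drop as the bar passed the gate.
- **Other things:** the jar, bangles and burnisher look undisturbed in the last pictures, and the arm ended clear of everything.

No check failed.

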